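Fit the keyed drive pulley on the cap grinder's gear unit

TASK

Put the loose pulley, boss up, over the upright shaft of the blue gear unit, turn it on the shaft until its keyway finds the key, and seat it fully home on the shaft's shoulder. The key's exact angle is not known, so feel for it with light pressure and never force the pulley down on the key. Leave the pail, jar, hammer and wrench alone and let go of the pulley when it is home.

Things in the scene. Friction and masses are not known exactly. Their poses are not given: they have to be found in the camera images.
- pulley_center (a point): centre, 25 mm above the underside, of the loose V-belt pulley (0.35 to 0.6 kg), flat on the bench, 50 mm tall: grooved wheel 84 mm across, 20 mm thick, and on it a round boss 46 mm across, 30 mm tall, the place to grip. Bore 26.4 mm along z (up). The keyway, 10 mm wide, reaching 19 mm from the axis, runs the bore's full length on the +x side, marked red on the boss's top
- seat (a point): centre of the round steel shoulder's top face on the blue gear unit, 86 mm above the bench, on the shaft's axis; the pulley's underside rests here when home. z up along the shaft, +x towards the grey motor. Shoulder 44 mm across, 6 mm above the case; the pulley's wheel hangs clear above case and motor
- shaft_top (a point): the upright shaft's top end, 58 mm above the seat; axes as the seat's. Shaft 24 mm in diameter, its top 9 mm a cone narrowing to 15 mm. A brass key, 8 mm wide, 12 mm tall, stands on the shoulder, out to 17.5 mm from the axis, at an unmeasured angle 0.2 to 1.3 rad counter-clockwise (from above) of +x. An unkeyed pulley stops on it 12 mm too high. The shaft is too stiff to turn by a light touch
- gearbox: the gear unit, fixed to the bench, with shaft and key: blue case 110 x 100 mm, top 80 mm above the bench, on a 150 x 120 mm foot; grey motor 64 mm in diameter along +x, out to 136 mm from the axis, a black box on it up to 90 mm above the bench. Origin on the bench under the shaft; axes as the seat's
- pail: white pail of bottle caps, 100 mm in diameter, 100 mm tall; origin at the centre of its underside; not to be moved
- jar: amber glass jar with an orange lid, 64 mm in diameter, 100 mm tall; origin at the centre of its underside; not to be moved
- hammer: hammer lying on the bench; origin under its middle, x along the handle towards the head; not to be moved
- wrench: wrench lying on the bench; origin under its middle, x along its length; not to be moved
Not all that is in view belongs to the job. There is more than one size of the gearbox; the job needs the largest.

How it is judged:
By the outcome, as a careful person would: the job done as asked, in the order asked, and still so for the second after the job is handed in, with the robot touching nothing.
It also fails if it takes over 61 s, if anything falls off the work surface, if the arm or the gripper's body presses on something with over 40 N, if the wrist force passes 120 N, or if a joint passes its speed limit or range.

ROBOT

A 6-joint arm with a two-finger parallel gripper is mounted at the origin on the work surface. World frame = base frame: x ahead of the robot, y to its left, z up, the work surface at z = 0. Lengths are in mm, angles in rad, forces in N, time in s.
With the tool pointing down it reaches from about 350 to 875 mm from the base axis. Payload 4.2 kg.
Tool frame: the origin (TCP) lies at the very end of the fingers, on their centre line; the grasp point (between the pads) lies 19 mm behind it; z points along the fingers, y is the line along which they close (so a half turn about z gives the same grasp; the last joint's range is limited). The gripper opens to 85 mm and grips with 20 to 120 N. Pads are 22 mm wide; open, the fingers measure 114 mm over their backs; the gripper's body (76 mm by 85 mm) begins 54 mm behind the grasp point. The pads swing forward as they close: fully open they stand 13 mm farther back than shut.
Start: joints at [0.259, 0.385, 0.008, 0, -1.194, -0.259], TCP at [624.979, 0.025, 207.512] pointing down, gripper open.
Joint ranges: [-3.14, 3.14], [-1.21, 2.06], [-1.07, 1.41], [-3.16, 2.05], [-2.99, -0.16], [-3.1, 3.1]. Speed limits (rad/s): [2.79, 2.79, 3.14, 3.14, 3.14, 3.14].

INTERFACE

Orientations are given as a unit quaternion [x, y, z, w].
In Python, from bench import arm, optics gives the robot as it stands. The module is installed in compiled form; this text tells all that it offers.
- The arm moves only by the tool step_arm, never from a script. Its argument "motion" is a list of rows, each an object with "dr": the turn, a rotation vector about the tool's x, y, z in units of 8 degrees (1.0 is 8 degrees), a list of three; "slide": the shift along the tool's x, y, z in mm, a list of three; "jaw": the finger opening in mm, from 0 to 85.4. A call has exactly 8 rows; each row is the pose to reach, as a shift and turn from the pose commanded when the call began, along the tool's axes at that moment; what a row does not reach only later rows make up. A row lasts 1/8 s, in which the tool goes at most 62.5 mm and 10.7 degrees, less where a joint would pass 70% of its speed; a pose out of reach is approached as far as the arm can. A call with a gripper value outside its range is refused whole. The fingers move at their own pace and stop on an object; the grip force is fixed at half the most. Time passes only in rows, so rows that repeat a pose let the fingers close, or fill a call up. It gives the time, the measured TCP pose, the force, the opening and the grip force at its end, in the units of the state.
- arm.read_state(): the state, without advancing time (a new reading comes with each control period).
- optics.get_image(name): name is "scene" or "side" or "wrist"; returns the picture (420x560x3 uint8, blue, green, red); there is no depth.
- optics.camera_info(name): a dict with "camera_matrix" (3x3 intrinsics, pixels), "k1" (the pictures are not rectified: a ray, as slopes to the right and down, at radius r is drawn at 1 + k1 r^2 times it, then the intrinsics apply), "view" (4x4, takes a point from world to camera coordinates); the wrist camera has in their place "T_tool_cam" (4x4, takes a point from camera to tool coordinates, whose origin is the TCP and whose axes are the flange's). Camera axes: x right, y up, looking along -z (the intrinsics and any distortion apply to the point x, -y, -z); pixel columns grow to the right and rows downward; lengths in mm; the calibration is good to about 2 mm. A picture is of the moment at which its call begins: read the wrist's pose just before it. camera_info takes no time and is no camera call.
- arm.job_done(): hands the job in; it is judged then, once.
The state is a dict: "clock": time; "joints": joint angles; "joint_vel": joint speeds; "joint_efforts": joint torques, N m; "position": TCP position; "ee_rot": TCP orientation; "contact_force": force on the tool from outside, world axes, zero at the start; "wrist_torque": the same for the moment, N m; "gripper_width": finger opening in mm; "grasp_force": force on a finger pad.
Only numpy, scipy, OpenCV 4.12 (cv2) and the standard library are available. Lean on these libraries where they do the work, as an engineer would, in place of code of your own. Each camera call takes 0.05 s, during which the arm holds its last target. There are 200 camera calls.

## Working session

There is one attempt and no reset: what is moved stays moved. The work goes in short steps, Python scripts to look and compute and a tool call to move; the robot and the scene stay as the last step left them, time stands still between calls to the robot, and variables do not carry over. Pictures are saved under pics/ and viewed, at most 10 in all, crops included, and the job is handed in when it is done.

Besides the shell and the picture viewer there is one more tool, called after "Call:" as a command line: name --argument value ..., lists and objects as JSON in quotes. step_arm: Moves the arm, as the interface text tells. Its arguments: {"type":"object","properties":{"motion":{"type":"array","items":{"type":"object","properties":{"dr":{"type":"array","items":{"type":"number"}},"slide":{"type":"array","items":{"type":"number"}},"jaw":{"type":"number"}}}}},"required":["motion"]}

```bash
mkdir -p pics
python3 - <<'E'
from bench import arm, optics
import cv2, numpy as np
np.set_printoptions(precision=4,suppress=True)
s=arm.read_state(); print(s)
for n in("scene","side","wrist"):
    im=optics.get_image(n); cv2.imwrite(f"pics/{n}0.png",im); print(n,optics.camera_info(n))
E
```

```text
{'clock': 0.0, 'joints': array([ 0.2586,  0.3856,  0.0066, -0.0005, -1.194 , -0.2586]), 'joint_vel': array([-0.0001,  0.0003,  0.0009,  0.0003,  0.0018, -0.001 ]), 'joint_efforts': array([ -0.001 , -39.2286,  18.84  ,   4.1862,  -0.0047,   0.    ]), 'position': array([624.3558,   0.0317, 206.4206]), 'ee_rot': array([-0.7071,  0.7072,  0.0007, -0.0008]), 'contact_force': array([-0.4472,  0.2023,  0.196 ]), 'wrist_torque': array([0.0208, 0.0022, 0.0347]), 'grasp_force': 0.0, 'gripper_width': 85.35842738641907}
scene {'camera_matrix': array([[425.4511,   0.    , 271.7491],
       [  0.    , 425.4511, 210.1024],
       [  0.    ,   0.    ,   1.    ]]), 'k1': -0.13587475150038977, 'view': array([[    0.8952,     0.4456,    -0.0082,  -471.2445],
       [   -0.3432,     0.701 ,     0.6252,   103.0322],
       [    0.2843,    -0.5568,     0.7805, -1274.0899],
       [    0.    ,     0.    ,     0.    ,     1.    ]])}
side {'camera_matrix': array([[541.2601,   0.    , 270.1637],
       [  0.    , 541.2601, 207.7968],
       [  0.    ,   0.    ,   1.    ]]), 'k1': -0.20482444718166604, 'view': array([[    0.9839,    -0.1782,     0.0117,  -515.5732],
       [    0.1127,     0.6702,     0.7336,  -160.0192],
       [   -0.1385,    -0.7205,     0.6795, -1610.2227],
       [    0.    ,     0.    ,     0.    ,     1.    ]])}
wrist {'camera_matrix': array([[343.7634,   0.    , 281.7641],
       [  0.    , 343.7634, 205.544 ],
       [  0.    ,   0.    ,   1.    ]]), 'k1': -0.07718876248695247, 'T_tool_cam': array([[   0.0001,    0.9659,    0.2588,   66.2025],
       [   1.    ,    0.0002,   -0.0011,   -0.0956],
       [  -0.0011,    0.2588,   -0.9659, -167.5746],
       [   0.    ,    0.    ,    0.    ,    1.    ]])}
```

```bash
python3 -c "
import cv2,numpy as np
a=[cv2.imread(f'pics/{n}0.png') for n in('scene','side','wrist')]
c=cv2.resize(a[2],(400,300))
cv2.imwrite('pics/m0.png',np.vstack([np.hstack([cv2.resize(a[0],(400,300)),cv2.resize(a[1],(400,300))]),np.hstack([c,c*0])]))"
```

```text
(no output)
```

View pics/m0.png

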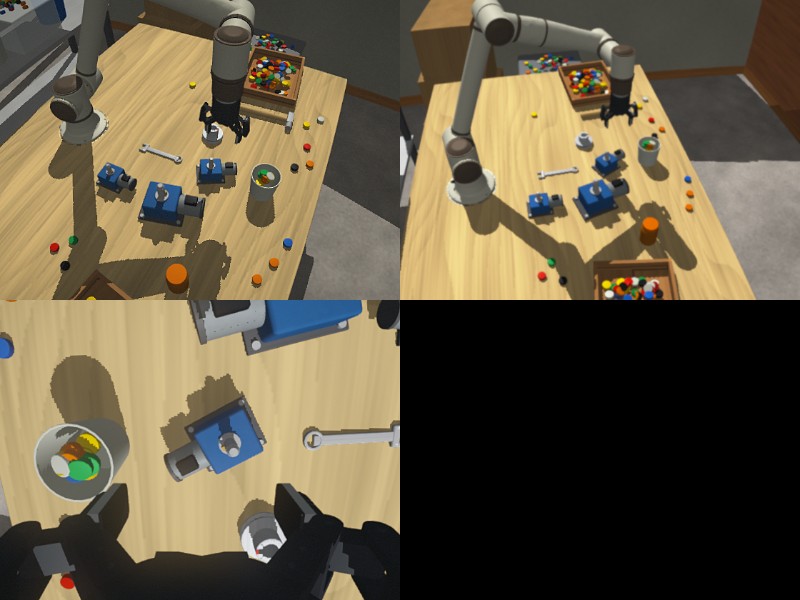

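The picture shows three blue gear units in the scene view (full-size pixels): small at (160,250), small at (295,240), large at (227,284). The large one fits because its case is clearly biggest. The pulley is the white and grey part at scene (297,185), side (258,197). I'll confirm both in one crop.

```bash
python3 -c "
import cv2,numpy as np
a=[cv2.imread(f'pics/{n}0.png') for n in('scene','side','wrist')]
f=lambda i,x,y,w,h:cv2.resize(a[i][y:y+h,x:x+w],(400,300),interpolation=cv2.INTER_CUBIC)
cv2.imwrite('pics/m1.png',np.vstack([np.hstack([f(0,180,235,120,90),f(1,230,230,100,75)]),np.hstack([f(1,235,170,64,48),f(2,300,280,160,120)])]))"
```

```text
(no output)
```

View pics/m1.png

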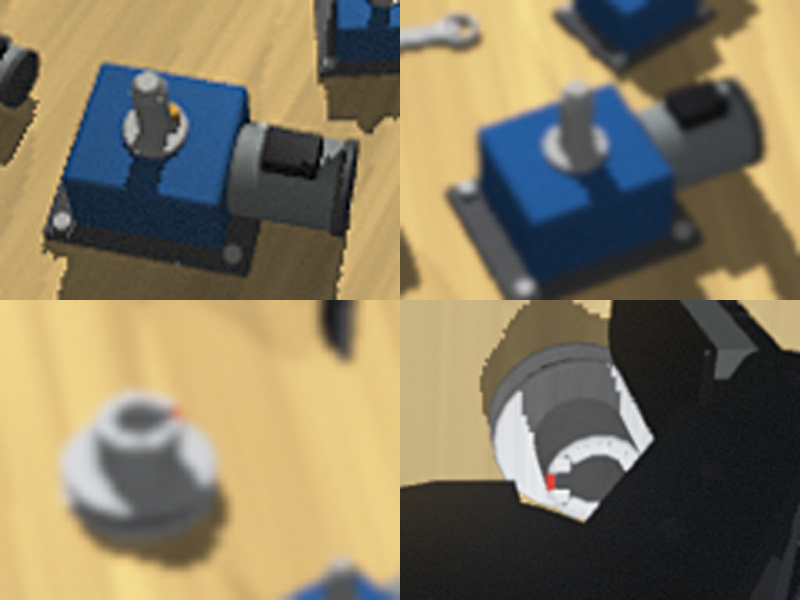

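The crop shows the large unit with its shaft top at scene (225,258), side (274,252), and the brass key visible. The pulley lies boss up: bore at side (257,188), red mark at side (263,188), wrist (360,353).

```bash
cat > h.py <<'E'
import numpy as np, cv2
from bench import arm, optics
from scipy.spatial.transform import Rotation as R
np.set_printoptions(precision=4,suppress=True)
def camray(name,u,v,T=None):
    i=optics.camera_info(name); K=i["camera_matrix"]
    x,y=cv2.undistortPoints(np.array([[[u,v]]],float),K,np.array([i["k1"],0,0,0.]))[0,0]
    W=np.linalg.inv(i["view"]) if name!="wrist" else T@i["T_tool_cam"]
    return W[:3,3], W[:3,:3]@np.array([x,-y,-1])
def plane(name,u,v,z,T=None):
    o,d=camray(name,u,v,T); return o+d*(z-o[2])/d[2]
def tri(rays):
    A=0;b=0
    for o,d in rays:
        d=d/np.linalg.norm(d);P=np.eye(3)-np.outer(d,d);A=A+P;b=b+P@o
    return np.linalg.solve(A,b)
def toolT(s):
    T=np.eye(4);T[:3,:3]=R.from_quat(s["ee_rot"]).as_matrix();T[:3,3]=s["position"];return T
def project(name,p,T=None):
    i=optics.camera_info(name);M=i["view"] if name!="wrist" else np.linalg.inv(T@i["T_tool_cam"])
    q=M[:3,:3]@p+M[:3,3];x,y=q[0]/-q[2],-q[1]/-q[2];k=1+i["k1"]*(x*x+y*y)
    return (i["camera_matrix"]@[x*k,y*k,1])[:2]
E
python3 - <<'E'
from h import *
s=arm.read_state();T=toolT(s)
print("top",plane("scene",225,258.4,144),plane("side",273.75,252,144))
print("tri",tri([camray("scene",225,258.4),camray("side",273.75,252)]))
print("seat",plane("scene",226.8,273.4,86),plane("side",273.7,265.7,86))
print("box",plane("scene",267.6,280,90),plane("side",304,255.5,90))
print("pul",plane("side",257.4,187.9,50),"red",plane("side",263.2,187.9,50),plane("wrist",360,352.8,50,T),"cen wrist",plane("wrist",380,348.8,50,T))
E
```

```text
top [ 503.2969 -178.362   144.    ] [ 499.4826 -179.9984  144.    ]
tri [ 500.6873 -175.0786  138.0977]
seat [ 503.802  -182.1774   86.    ] [ 500.6108 -178.3595   86.    ]
box [ 595.6582 -158.2259   90.    ] [ 590.7177 -158.9546   90.    ]
pul [515.9136 195.4391  50.    ] red [534.8233 192.2704  50.    ] [535.7591 192.6756  50.    ] cen wrist [513.3626 187.7792  50.    ]
```

Call:
step_arm --motion '[{"slide":[-61,27,0],"dr":[0,0,0],"jaw":85},{"slide":[-122,55,15],"dr":[0,0,0],"jaw":85},{"slide":[-183,82,33],"dr":[0,0,0],"jaw":85},{"slide":[-244,110,66],"dr":[0,0,0],"jaw":85},{"slide":[-244,110,66],"dr":[0,0,0],"jaw":85},{"slide":[-244,110,66],"dr":[0,0,0],"jaw":85},{"slide":[-244,110,66],"dr":[0,0,0],"jaw":85},{"slide":[-244,110,66],"dr":[0,0,0],"jaw":85}]'

```text
clock: 1.15
position: [515.7, 243.2, 142.1]
ee_rot: [-0.707, 0.708, -0.0, 0.001]
contact_force: [0.4, 1.0, 0.7]
gripper_width: 85.2
grasp_force: 0.0
```

Run:
```python
from h import *
s=arm.read_state();print(s["clock"],s["position"],s["ee_rot"],s["joints"],s["contact_force"]);T=toolT(s)
im=optics.get_image("wrist");cv2.imwrite("pics/w1.png",im)
hsv=cv2.cvtColor(im,cv2.COLOR_BGR2HSV)
m=((hsv[...,0]<6)|(hsv[...,0]>174))&(hsv[...,1]>140)&(hsv[...,2]>80)
n,l,st,c=cv2.connectedComponentsWithStats(m.astype(np.uint8))
for k in range(1,n):
    if st[k,4]>8: print(c[k],st[k,4],plane("wrist",*c[k],50,T))
print(project("wrist",np.array([515,194,50.]),T))
```

```text
1.15 [515.7067 243.2366 142.0833] [-0.7066  0.7077 -0.0001  0.0005] [ 0.7249  0.3473 -0.2244  0.0001 -0.9981 -0.7265] [0.4283 0.9811 0.6849]
[253.3171 133.1951] 41 [536.6404 190.9839  50.    ]
[282.45   137.2183]
```

View pics/w1.png

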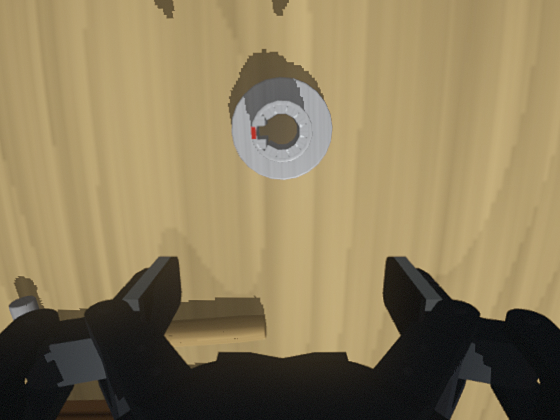

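The wrist view shows the boss-top centre at (282,131), the red mark at (253,133) and the hammer handle at (210,320).

Run:
```python
from h import *
s=arm.read_state();T=toolT(s)
im=cv2.imread("pics/w1.png");g=cv2.cvtColor(im,cv2.COLOR_BGR2GRAY)
hsv=cv2.cvtColor(im,cv2.COLOR_BGR2HSV)
m=(hsv[...,1]<40).astype(np.uint8)*255;m[185:]=0;m[:75]=0
cs,_=cv2.findContours(m,0,2);c=max(cs,key=cv2.contourArea);print("wheel",cv2.minEnclosingCircle(c),cv2.fitEllipse(c))
(x,y),_=cv2.minEnclosingCircle(c);print(plane("wrist",x,y,20,T))
crop=cv2.medianBlur(cv2.resize(g[80:185,225:340],None,fx=4,fy=4,interpolation=2),5)
for r in((14,20),(27,36)):
    h=cv2.HoughCircles(crop,cv2.HOUGH_GRADIENT,1,200,param1=80,param2=15,minRadius=r[0]*4,maxRadius=r[1]*4)
    if h is not None:
        for q in h[0]: p=(q[0]/4+225,q[1]/4+80);print(p,q[2]/4,plane("wrist",*p,50,T))
print(plane("wrist",282,131,50,T),"hammer",plane("wrist",265,300,20,T),plane("wrist",265,335,20,T))
```

```text
wheel ((281.5, 128.0), 51.30555725097656) ((281.3780212402344, 127.9338150024414), (99.66337585449219, 101.55874633789062), 178.04539489746094)
[515.6639 188.4044  20.    ]
(np.float32(281.375), np.float32(131.375)) 18.15 [515.7469 189.6745  50.    ]
(np.float32(281.375), np.float32(131.625)) 30.625 [515.7472 189.8573  50.    ]
[515.283  189.4012  50.    ] hammer [531.5955 347.3725  20.    ] [532.2435 386.4013  20.    ]
```

Call:
step_arm --motion '[{"slide":[54,0,20],"dr":[0,0,0],"jaw":85},{"slide":[54,0,65],"dr":[0,0,0],"jaw":85},{"slide":[54,0,100],"dr":[0,0,0],"jaw":85},{"slide":[54,0,117],"dr":[0,0,0],"jaw":85},{"slide":[54,0,117],"dr":[0,0,0],"jaw":85},{"slide":[54,0,117],"dr":[0,0,0],"jaw":40},{"slide":[54,0,117],"dr":[0,0,0],"jaw":40},{"slide":[54,0,117],"dr":[0,0,0],"jaw":40}]'

```text
clock: 2.2
position: [515.4, 190.3, 25.4]
ee_rot: [-0.707, 0.707, -0.0, 0.001]
contact_force: [0.2, 0.1, -0.0]
gripper_width: 40.3
grasp_force: 0.0
```

Run:
```python
from h import *
s=arm.read_state();print(s)
```

```text
{'clock': 2.2, 'joints': array([ 0.6489,  0.4592, -0.4023,  0.0001, -0.7075, -0.6489]), 'joint_vel': array([ 0.002 ,  0.0051, -0.0033, -0.0007, -0.0014,  0.0011]), 'joint_efforts': array([ -0.0348, -37.2303,  13.2418,   2.9413,   0.0038,   0.0001]), 'position': array([515.3986, 190.306 ,  25.3834]), 'ee_rot': array([-0.7071,  0.7071, -0.0001,  0.0008]), 'contact_force': array([ 0.1797,  0.1064, -0.0197]), 'wrist_torque': array([ 0.0424,  0.017 , -0.0591]), 'grasp_force': 0.0, 'gripper_width': 40.268402649338164}
```

Run:
```python
from h import *
a=optics.get_image("wrist");b=optics.get_image("side");c=optics.get_image("scene")
s=arm.read_state();p=np.array([515.,190,40])
f=lambda n,i:(lambda q:cv2.resize(i[int(q[1])-45:int(q[1])+45,int(q[0])-60:int(q[0])+60],(400,300),interpolation=2))(project(n,p))
cv2.imwrite("pics/m2.png",np.vstack([np.hstack([cv2.resize(a,(400,300)),f("side",b)]),np.hstack([f("scene",c),f("scene",c)*0])]))
print(s["clock"],s["gripper_width"],s["grasp_force"])
```

```text
2.35 39.75739610745362 0.0
```

View pics/m2.png

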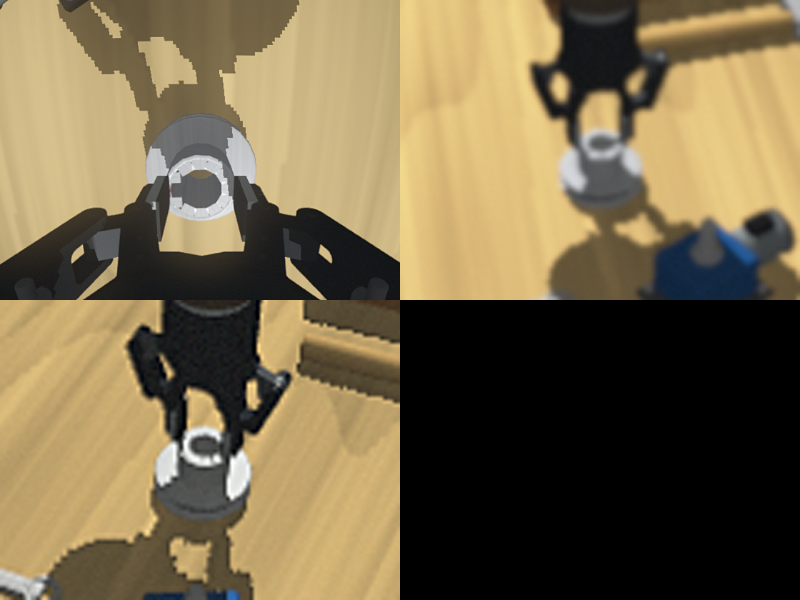

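Run:
```python
from h import *
s=arm.read_state();T=toolT(s)
print(plane("wrist",279,262,50,T))
q=project("side",np.array([515.,190,40]));print(plane("side",int(q[0])-60+200/3.333,int(q[1])-45+142/3.333,50))
q=project("scene",np.array([515.,190,40]));print(plane("scene",int(q[0])-60+205/3.333,int(q[1])-45+143/3.333,50))
p=T@np.array([0,0,0,1]);print("TCP px wrist",project("wrist",p[:3],T),project("wrist",(T@np.array([11,20,-10,1]))[:3],T), project("wrist",(T@np.array([-11,20,-10,1]))[:3],T))
```

```text
[516.2467 188.4264  50.    ]
[514.0576 192.1367  50.    ]
[516.1748 190.2714  50.    ]
TCP px wrist [281.5771 245.0077] [322.8133 231.3683] [321.3559 272.7024]
```

The cameras agree that the boss lies between the fingers, and the opening simply reached the commanded 40 with no grip force. I'll command the fingers fully shut and see where they stop.

Call:
step_arm --motion '[{"slide":[0,0,0],"dr":[0,0,0],"jaw":30},{"slide":[0,0,0],"dr":[0,0,0],"jaw":30},{"slide":[0,0,0],"dr":[0,0,0],"jaw":30},{"slide":[0,0,0],"dr":[0,0,0],"jaw":30},{"slide":[0,0,0],"dr":[0,0,0],"jaw":30},{"slide":[0,0,0],"dr":[0,0,0],"jaw":30},{"slide":[0,0,0],"dr":[0,0,0],"jaw":30},{"slide":[0,0,0],"dr":[0,0,0],"jaw":30}]'

```text
clock: 3.35
position: [515.3, 190.3, 25.8]
ee_rot: [0.707, -0.707, 0.0, -0.0]
contact_force: [-2.3, 0.7, 7.2]
gripper_width: 30.3
grasp_force: 3.6
```

Run:
```python
from h import *
s=arm.read_state();T=toolT(s);a=optics.get_image("wrist");b=optics.get_image("side")
q=project("side",np.array([515.,190,40])).astype(int)
cv2.imwrite("pics/m3.png",np.hstack([cv2.resize(a[140:360,180:380],(400,440),interpolation=2),cv2.resize(b[q[1]-44:q[1]+44,q[0]-40:q[0]+40],(400,440),interpolation=2)]))
print(s["gripper_width"],s["grasp_force"],s["wrist_torque"])
```

```text
30.329531750606577 3.581281528332738 [ 0.0391  0.752  -0.0123]
```

View pics/m3.png

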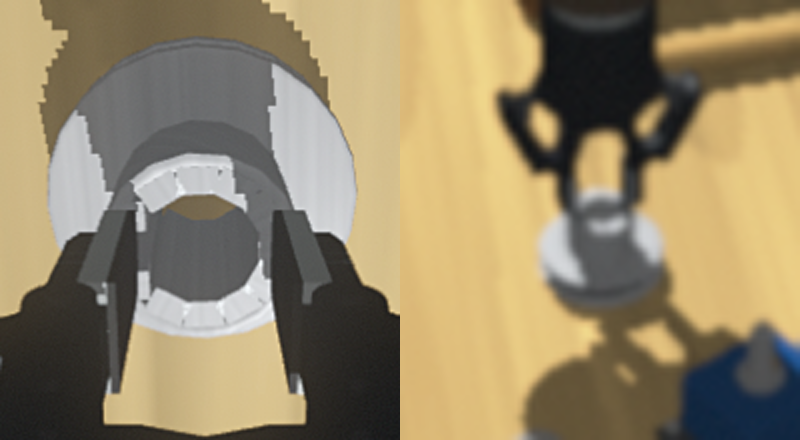

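Run:
```python
from h import *
T=toolT(arm.read_state())
for z in(0,-6,-13,-19,-25,-35):
    print(z,[((project("wrist",(T@np.array([x,y,z,1]))[:3],T)-[180,140])*2).round(0) for x,y in((11,15.2),(-11,15.2),(11,-15.2),(-11,-15.2))])
```

```text
0 [array([262., 170.]), array([260., 249.]), array([144., 170.]), array([146., 249.])]
-6 [array([264., 177.]), array([262., 259.]), array([142., 177.]), array([144., 259.])]
-13 [array([267., 187.]), array([265., 271.]), array([139., 187.]), array([142., 271.])]
-19 [array([269., 196.]), array([267., 282.]), array([137., 196.]), array([140., 282.])]
-25 [array([272., 205.]), array([269., 294.]), array([135., 205.]), array([137., 294.])]
-35 [array([276., 223.]), array([273., 317.]), array([130., 223.]), array([133., 317.])]
```

The pads are resting on top of the boss. Measured in the picture, the finger ends lie about 26 mm behind the reported TCP, so I'll open, go 25 mm lower and grip again.

Call:
step_arm --motion '[{"slide":[0,0,0],"dr":[0,0,0],"jaw":80},{"slide":[0,0,0],"dr":[0,0,0],"jaw":80},{"slide":[0,0,0],"dr":[0,0,0],"jaw":80},{"slide":[0,0,0],"dr":[0,0,0],"jaw":80},{"slide":[0,0,8],"dr":[0,0,0],"jaw":80},{"slide":[0,0,16],"dr":[0,0,0],"jaw":80},{"slide":[0,0,24],"dr":[0,0,0],"jaw":80},{"slide":[0,0,24],"dr":[0,0,0],"jaw":80}]'

```text
clock: 4.45
position: [514.4, 189.6, -0.6]
ee_rot: [-0.707, 0.707, 0.0, -0.001]
contact_force: [-0.1, -0.5, 0.8]
gripper_width: 79.9
grasp_force: 0.0
```

Call:
step_arm --motion '[{"slide":[0,0,0],"dr":[0,0,0],"jaw":36},{"slide":[0,0,0],"dr":[0,0,0],"jaw":36},{"slide":[0,0,0],"dr":[0,0,0],"jaw":36},{"slide":[0,0,0],"dr":[0,0,0],"jaw":36},{"slide":[0,0,0],"dr":[0,0,0],"jaw":36},{"slide":[0,0,0],"dr":[0,0,0],"jaw":36},{"slide":[0,0,0],"dr":[0,0,0],"jaw":36},{"slide":[0,0,0],"dr":[0,0,0],"jaw":36}]'

```text
clock: 5.45
position: [515.7, 190.4, 1.4]
ee_rot: [0.707, -0.707, 0.0, -0.001]
contact_force: [0.1, -0.7, 5.7]
gripper_width: 43.6
grasp_force: 62.6
```

Call:
step_arm --motion '[{"slide":[0,0,-40],"dr":[0,0,0],"jaw":36},{"slide":[0,0,-95],"dr":[0,0,0],"jaw":36},{"slide":[20,1,-145],"dr":[0,0,0],"jaw":36},{"slide":[75,3,-164],"dr":[0,0,0],"jaw":36},{"slide":[135,6,-164],"dr":[0,0,0],"jaw":36},{"slide":[195,9,-164],"dr":[0,0,0],"jaw":36},{"slide":[250,11,-164],"dr":[0,0,0],"jaw":36},{"slide":[295,13,-164],"dr":[0,0,0],"jaw":36}]'

```text
clock: 6.45
position: [499.6, -106.6, 162.4]
ee_rot: [-0.706, 0.708, 0.002, -0.001]
contact_force: [0.1, 1.7, -5.3]
gripper_width: 43.6
grasp_force: 63.8
```

Call:
step_arm --motion '[{"slide":[0,0,0],"dr":[0,0,0],"jaw":36},{"slide":[0,0,0],"dr":[0,0,0],"jaw":36},{"slide":[0,0,0],"dr":[0,0,0],"jaw":36},{"slide":[0,0,0],"dr":[0,0,0],"jaw":36},{"slide":[0,0,0],"dr":[0,0,0],"jaw":36},{"slide":[0,0,0],"dr":[0,0,0],"jaw":36},{"slide":[0,0,0],"dr":[0,0,0],"jaw":36},{"slide":[0,0,0],"dr":[0,0,0],"jaw":36}]'

```text
clock: 7.45
position: [502.0, -105.0, 164.5]
ee_rot: [0.707, -0.707, 0.0, -0.0]
contact_force: [0.0, -0.3, -5.5]
gripper_width: 43.3
grasp_force: 63.8
```

Run:
```python
from h import *
P=[];Q=[]
for k in range(6):
    s=arm.read_state();P.append(s["position"]);Q.append(s["ee_rot"]*np.sign(s["ee_rot"][1]));im=optics.get_image("wrist")
print(np.mean(P,0),np.std(P,0),np.mean(Q,0),s["joints"],s["contact_force"],s["wrist_torque"],s["gripper_width"],s["clock"])
cv2.imwrite("pics/w2.png",im);T=toolT(s);T[:3,3]=np.mean(P,0);np.save("T2.npy",T)
q=project("wrist",np.array([501.5,-179.5,86]),T).astype(int);print("seat px",q)
a=cv2.resize(im[q[1]-50:q[1]+50,q[0]-50:q[0]+50],(500,500),interpolation=2)
b=cv2.resize(im,(300,225));d=np.zeros((500,300,3),np.uint8);d[:225]=b
d[225:]=cv2.resize(im[200:320,215:346],(300,275),interpolation=2)
cv2.imwrite("pics/m4.png",np.hstack([a,d]))
```

```text
[ 501.9692 -105.0065  164.5148] [0.0154 0.0164 0.0145] [-0.7071  0.7071  0.      0.    ] [ 0.1106  0.2324 -0.3283 -0.     -1.0101 -0.1107] [ 0.0652  0.5833 -5.4703] [-0.0028  0.0212 -0.0139] 43.6325889398864 7.7
seat px [282 101]
```

View pics/m4.png

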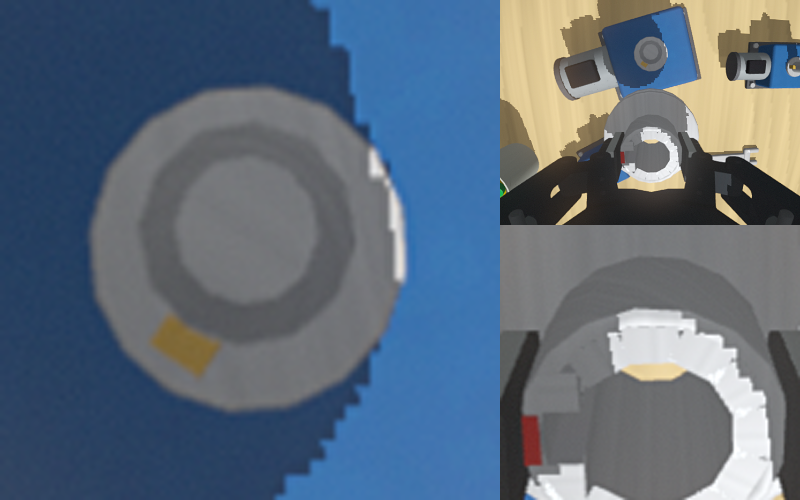

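The picture shows the shaft top at crop (247,230), shoulder centre at (248,248), brass key at (185,345), and the held pulley's red mark at about (229,294) in the full image.

Run:
```python
from h import *
T=np.load("T2.npy");im=cv2.imread("pics/w2.png");hsv=cv2.cvtColor(im,cv2.COLOR_BGR2HSV)
W=lambda X,Y:(232+X/5-.4,51+Y/5-.4)
top=plane("wrist",*W(247,230),144,T);cone=plane("wrist",*W(247,233),135,T);sh=plane("wrist",*W(248,248),86,T)
print("top",top,cone,"sh",sh)
sub=hsv[51:151,232:332];m=((sub[...,0]>15)&(sub[...,0]<32)&(sub[...,1]>120)).astype(np.uint8);m[85:]=0
n,l,st,c=cv2.connectedComponentsWithStats(m);k=1+np.argmax(st[1:,4]);u=c[k]+[232,51];print("key px",u,st[k,4])
key=plane("wrist",*u,98,T);print("key",key)
ax=(top+cone+sh)/3
for a in(top,sh,ax): print("key ang",np.arctan2(*(key-a)[[1,0]]),np.hypot(*(key-a)[:2]))
m=(((hsv[...,0]<8)|(hsv[...,0]>172))&(hsv[...,1]>120)).astype(np.uint8);m[:270]=0;m[330:]=0;m[:,:215]=0;m[:,245:]=0
n,l,st,c=cv2.connectedComponentsWithStats(m);k=1+np.argmax(st[1:,4]);print("red px",c[k],st[k])
zt=213.5;red=plane("wrist",*c[k],zt,T);print("red",red)
# boss outer/bore circles
g=cv2.cvtColor(im,cv2.COLOR_BGR2GRAY)[240:350,215:346];g=cv2.resize(g,None,fx=4,fy=4,interpolation=2)
cv2.imwrite("pics/b.png",cv2.resize(g,(524*3//2,440*3//2))[:600])
```

```text
top [ 502.2478 -180.1238  144.    ] [ 502.2567 -180.2298  135.    ] sh [ 502.1672 -180.4676   86.    ]
key px [268.4783 119.7536] 69
key [ 510.6123 -167.4433   98.    ]
key ang 0.9876780367972959 15.190807619150288
key ang 0.9955361322786256 15.522711601829485
key ang 0.991760535450854 15.329282917341292
red px [228.0132 294.1722] [224 284   9  21 151]
red [ 522.7047 -103.9708  213.5   ]
```

View pics/b.png

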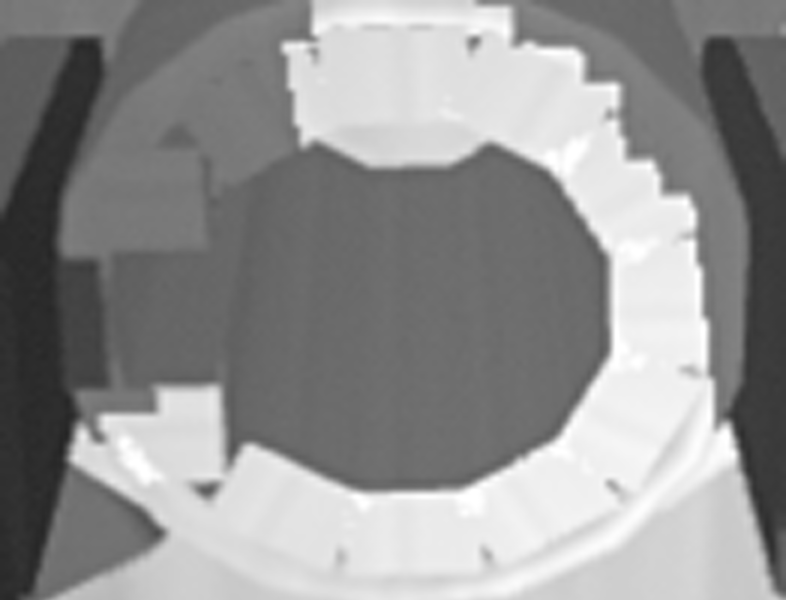

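Run:
```python
from h import *
T=np.load("T2.npy")
px=lambda X,Y:(215+X/6-.4,240+Y/6-.4)
for zt in(212,213.5,215):
    p=lambda X,Y:plane("wrist",*px(X,Y),zt,T)
    c=(p(405,490)+p(405,113))/2;b=p(612,305);o=p(395,570)
    print(zt,"c",c,"vertR",np.linalg.norm(p(405,490)-p(405,113))/2,"right",b,"bossbottom",o)
    k1,k2=p(215,248),p(215,385);d=(k1-k2);print("keyway width",np.linalg.norm(d),"dir from sides",(k1+k2)/2)
    r=p(80,322);print("red",r,"ang",np.arctan2(*(r-c)[[1,0]]))
```

```text
212 c [ 501.7957 -104.6327  212.    ] vertR 13.701177098300429 right [ 488.3524 -104.7782  212.    ] bossbottom [502.4688 -84.6287 212.    ]
keyway width 10.004033899569817 dir from sides [ 514.1553 -103.9048  212.    ]
red [ 522.9786 -103.5183  212.    ] ang 0.05255904820778205
213.5 c [ 501.7991 -105.4643  213.5   ] vertR 13.530039194089007 right [ 488.5236 -105.608   213.5   ] bossbottom [502.4638 -85.7102 213.5   ]
keyway width 9.879076066899763 dir from sides [ 514.0043 -104.7454  213.5   ]
red [ 522.7174 -104.3638  213.5   ] ang 0.052559048207781844
215 c [ 501.8025 -106.2959  215.    ] vertR 13.35890128987759 right [ 488.6949 -106.4377  215.    ] bossbottom [502.4587 -86.7916 215.    ]
keyway width 9.754118234229702 dir from sides [ 513.8533 -105.5861  215.    ]
red [ 522.4562 -105.2093  215.    ] ang 0.052559048207782025
```

Call:
step_arm --motion '[{"slide":[38,0,0],"dr":[0,0,0],"jaw":36},{"slide":[75,-0.3,0],"dr":[0,0,0],"jaw":36},{"slide":[75,-0.3,0],"dr":[0,0,0],"jaw":36},{"slide":[75,-0.3,0],"dr":[0,0,0],"jaw":36},{"slide":[75,-0.3,12],"dr":[0,0,0],"jaw":36},{"slide":[75,-0.3,22],"dr":[0,0,0],"jaw":36},{"slide":[75,-0.3,28],"dr":[0,0,0],"jaw":36},{"slide":[75,-0.3,32],"dr":[0,0,0],"jaw":36}]'

```text
clock: 8.75
position: [502.2, -179.8, 131.9]
ee_rot: [0.707, -0.707, -0.0, 0.0]
contact_force: [-0.1, -0.7, -4.7]
gripper_width: 43.8
grasp_force: 63.8
```

Call:
step_arm --motion '[{"slide":[0,0,4],"dr":[0,0,0],"jaw":36},{"slide":[0,0,8],"dr":[0,0,0],"jaw":36},{"slide":[0,0,12],"dr":[0,0,0],"jaw":36},{"slide":[0,0,16],"dr":[0,0,0],"jaw":36},{"slide":[0,0,20],"dr":[0,0,0],"jaw":36},{"slide":[0,0,24],"dr":[0,0,0],"jaw":36},{"slide":[0,0,24],"dr":[0,0,0],"jaw":36},{"slide":[0,0,24],"dr":[0,0,0],"jaw":36}]'

```text
clock: 9.75
position: [502.4, -180.0, 108.6]
ee_rot: [0.707, -0.707, 0.0, -0.0]
contact_force: [-0.4, 0.3, -5.3]
gripper_width: 43.3
grasp_force: 63.8
```

Call:
step_arm --motion '[{"slide":[0,0,3],"dr":[0,0,-1],"jaw":36},{"slide":[0,0,6],"dr":[0,0,-2],"jaw":36},{"slide":[0,0,8],"dr":[0,0,-3],"jaw":36},{"slide":[0,0,8],"dr":[0,0,-4],"jaw":36},{"slide":[0,0,8],"dr":[0,0,-5],"jaw":36},{"slide":[0,0,8],"dr":[0,0,-5.5],"jaw":36},{"slide":[0,0,8],"dr":[0,0,-5.5],"jaw":36},{"slide":[0,0,8],"dr":[0,0,-5.5],"jaw":36}]'

```text
clock: 10.75
position: [502.4, -180.0, 100.6]
ee_rot: [0.92, -0.391, 0.0, -0.0]
contact_force: [-0.1, -0.1, -5.2]
gripper_width: 43.6
grasp_force: 63.7
```

Run:
```python
from h import *
s=arm.read_state();m=toolT(s);print("yaw",np.arctan2(-m[1,1],-m[0,1]),s["joints"],s["contact_force"],s["wrist_torque"],s["position"])
```

```text
yaw 0.7669694077578868 [-0.0399  0.3363 -0.3636  0.     -0.8706  0.8068] [-0.0806 -0.0971 -5.2163] [ 0.0595  0.0412 -0.042 ] [ 502.3841 -179.9731  100.6487]
```

Call:
step_arm --motion '[{"slide":[0,0,0.5],"dr":[0,0,0],"jaw":36},{"slide":[0,0,1],"dr":[0,0,0],"jaw":36},{"slide":[0,0,1.4],"dr":[0,0,0],"jaw":36},{"slide":[0,0,1.8],"dr":[0,0,0],"jaw":36},{"slide":[0,0,2.1],"dr":[0,0,0],"jaw":36},{"slide":[0,0,2.4],"dr":[0,0,0],"jaw":36},{"slide":[0,0,2.4],"dr":[0,0,0],"jaw":36},{"slide":[0,0,2.4],"dr":[0,0,0],"jaw":36}]'

```text
clock: 11.75
position: [502.6, -180.1, 98.7]
ee_rot: [0.921, -0.391, 0.0, 0.0]
contact_force: [-1.4, -0.9, 3.7]
gripper_width: 43.7
grasp_force: 64.8
```

Light touch on the key, about 9 N. I'll turn the last bit slowly under that pressure.

Call:
step_arm --motion '[{"slide":[0,0,0],"dr":[0,0,-0.2],"jaw":36},{"slide":[0,0,0],"dr":[0,0,-0.4],"jaw":36},{"slide":[0,0,0],"dr":[0,0,-0.6],"jaw":36},{"slide":[0,0,0],"dr":[0,0,-0.8],"jaw":36},{"slide":[0,0,0],"dr":[0,0,-1.0],"jaw":36},{"slide":[0,0,0],"dr":[0,0,-1.15],"jaw":36},{"slide":[0,0,0],"dr":[0,0,-1.15],"jaw":36},{"slide":[0,0,0],"dr":[0,0,-1.15],"jaw":36}]'

```text
clock: 12.75
position: [501.4, -179.6, 97.0]
ee_rot: [0.949, -0.316, -0.001, -0.0]
contact_force: [2.2, 0.0, -6.6]
gripper_width: 43.6
grasp_force: 63.8
```

Call:
step_arm --motion '[{"slide":[0,0,0.5],"dr":[0,0,0],"jaw":36},{"slide":[0,0,1],"dr":[0,0,0],"jaw":36},{"slide":[0,0,1.5],"dr":[0,0,0],"jaw":36},{"slide":[0,0,2],"dr":[0,0,0],"jaw":36},{"slide":[0,0,2.5],"dr":[0,0,0],"jaw":36},{"slide":[0,0,3],"dr":[0,0,0],"jaw":36},{"slide":[0,0,3],"dr":[0,0,0],"jaw":36},{"slide":[0,0,3],"dr":[0,0,0],"jaw":36}]'

```text
clock: 13.75
position: [502.3, -180.0, 95.1]
ee_rot: [0.949, -0.316, -0.0, 0.0]
contact_force: [1.6, -0.1, -5.9]
gripper_width: 43.2
grasp_force: 63.8
```

Run:
```python
from h import *
s=arm.read_state();m=toolT(s);print("yaw",np.arctan2(-m[1,1],-m[0,1]),s["contact_force"],s["wrist_torque"],s["position"])
```

```text
yaw 0.9285077170928235 [ 1.5663 -0.0971 -5.8863] [-0.002   0.0026  0.0204] [ 502.2734 -179.9831   95.1173]
```

The pulley is 3 mm below the key's top without resistance, so it is keyed. I'll go on down gently.

Call:
step_arm --motion '[{"slide":[0,0,1.3],"dr":[0,0,0],"jaw":36},{"slide":[0,0,2.6],"dr":[0,0,0],"jaw":36},{"slide":[0,0,3.9],"dr":[0,0,0],"jaw":36},{"slide":[0,0,5.2],"dr":[0,0,0],"jaw":36},{"slide":[0,0,6.2],"dr":[0,0,0],"jaw":36},{"slide":[0,0,7],"dr":[0,0,0],"jaw":36},{"slide":[0,0,7.5],"dr":[0,0,0],"jaw":36},{"slide":[0,0,7.5],"dr":[0,0,0],"jaw":36}]'

```text
clock: 14.75
position: [502.3, -180.0, 87.6]
ee_rot: [0.949, -0.316, -0.0, 0.0]
contact_force: [-0.4, 0.1, -6.2]
gripper_width: 43.7
grasp_force: 63.8
```

Call:
step_arm --motion '[{"slide":[0,0,0.3],"dr":[0,0,0],"jaw":36},{"slide":[0,0,0.6],"dr":[0,0,0],"jaw":36},{"slide":[0,0,0.9],"dr":[0,0,0],"jaw":36},{"slide":[0,0,1.2],"dr":[0,0,0],"jaw":36},{"slide":[0,0,1.2],"dr":[0,0,0],"jaw":36},{"slide":[0,0,1.2],"dr":[0,0,0],"jaw":36},{"slide":[0,0,1.2],"dr":[0,0,0],"jaw":36},{"slide":[0,0,1.2],"dr":[0,0,0],"jaw":36}]'

```text
clock: 15.75
position: [502.4, -180.1, 87.3]
ee_rot: [0.949, -0.316, 0.0, 0.0]
contact_force: [-3.2, 1.2, 5.1]
gripper_width: 43.9
grasp_force: 65.0
```

Call:
step_arm --motion '[{"slide":[0,0,0],"dr":[0,0,0],"jaw":70},{"slide":[0,0,0],"dr":[0,0,0],"jaw":80},{"slide":[0,0,0],"dr":[0,0,0],"jaw":80},{"slide":[0,0,0],"dr":[0,0,0],"jaw":80},{"slide":[0,0,-10],"dr":[0,0,0],"jaw":80},{"slide":[0,0,-40],"dr":[0,0,0],"jaw":80},{"slide":[0,0,-80],"dr":[0,0,0],"jaw":80},{"slide":[-50,0,-110],"dr":[0,0,0],"jaw":80}]'

```text
clock: 16.75
position: [464.5, -150.6, 198.5]
ee_rot: [0.949, -0.316, 0.002, 0.0]
contact_force: [-0.4, 0.9, 0.8]
gripper_width: 80.2
grasp_force: 0.0
```

Call:
step_arm --motion '[{"slide":[-30,0,0],"dr":[0,0,0],"jaw":80},{"slide":[-30,0,0],"dr":[0,0,0],"jaw":80},{"slide":[-30,0,0],"dr":[0,0,0],"jaw":80},{"slide":[-30,0,0],"dr":[0,0,0],"jaw":80},{"slide":[-30,0,0],"dr":[0,0,0],"jaw":80},{"slide":[-30,0,0],"dr":[0,0,0],"jaw":80},{"slide":[-30,0,0],"dr":[0,0,0],"jaw":80},{"slide":[-30,0,0],"dr":[0,0,0],"jaw":80}]'

```text
clock: 17.75
position: [438.2, -132.1, 196.4]
ee_rot: [0.949, -0.316, -0.0, 0.0]
contact_force: [-0.5, -0.3, 0.1]
gripper_width: 80.1
grasp_force: 0.0
```

Run:
```python
from h import *
s=arm.read_state();T=toolT(s);print(s["position"],s["contact_force"])
a=optics.get_image("wrist");b=optics.get_image("side");c=optics.get_image("scene");p=np.array([502.,-180,120])
def f(n,i,h):
    q=project(n,p,T).astype(int);x,y=max(q[0]-h*4//3,0),max(q[1]-h,0)
    return cv2.resize(i[y:y+2*h,x:x+h*8//3],(400,300),interpolation=2)
cv2.imwrite("pics/m5.png",np.vstack([np.hstack([cv2.resize(a,(400,300)),f("side",b,36)]),np.hstack([f("scene",c,36),f("wrist",a,60)])]))
for z in(136,148):print(z,project("side",np.array([502,-180,z]),T),project("scene",np.array([502,-180,z]),T))
```

```text
[ 438.2487 -132.1049  196.3664] [-0.4902 -0.3462  0.0573]
136 [274.6192 253.8902] [224.4614 260.7064]
148 [274.6973 250.8755] [223.9236 257.7595]
```

View pics/m5.png

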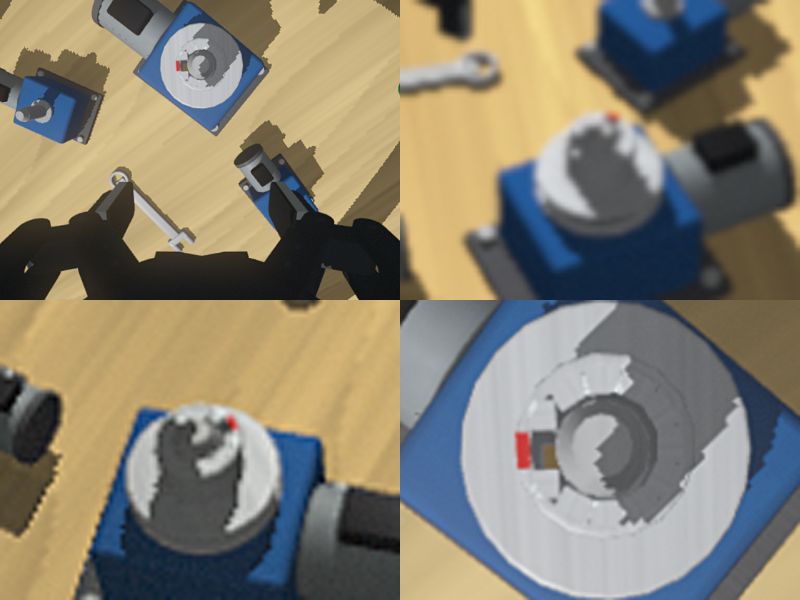

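The picture shows the pulley level on the shaft, with the red mark at (523,450) and the brass key visible in the keyway at (549,455). The shaft end sits just above the boss and the gripper is clear, so I'm handing in.

```bash
python3 -c "
from bench import arm
print(arm.job_done())"
```

```text
the job is handed in; nothing more can be done
None
```

The pulley is keyed and seated on the shoulder of the largest gear unit and released, with nothing else touched; I handed it in at about 18 s (no verdict was returned).

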